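# Close up the coffee bean box: vent shut, snap cap pressed home

## Robot

A 6-joint arm with a two-finger parallel gripper is mounted at the origin on a cart in front of the work surface, level with it; the furniture and walls round the work are solid. World frame = base frame: x ahead of the robot, y to its left, z up, the work surface at z = 0. Lengths are in m, angles in rad, forces in N, time in s.
With the tool pointing down it reaches from about 0.3 to 0.775 m from the base axis. Payload 14.6 kg.
Tool frame: the origin (TCP) lies at the very end of the fingers, on their centre line; the grasp point (between the pads) lies 19 mm behind it (ctrl.grasp_offset is the distance from the TCP to the grasp point, in m); z points along the fingers, y is the line along which they close (so a half turn about z gives the same grasp; the last joint's range is limited). The gripper opens to 94 mm and grips with 3 to 60 N. Pads are 16 mm wide; open, the fingers measure 119 mm over their backs; the gripper's body (75 mm by 177 mm) begins 78 mm behind the grasp point.
Start: joints at [1.147, 0.3, 1.521, -0, 1.321, -0.067], TCP at [0.192, 0.515, 0.205] pointing down, gripper open.
Joint ranges: [-3.03, 3.03], [-0.79, 2.21], [0.23, 2.52], [-1.04, 4.18], [0, 3.07], [-2.55, 2.55]. Speed limits (rad/s): [2.22, 2.22, 2.57, 3.14, 3.14, 3.14].

## Interface

Orientations are given as [roll, pitch, yaw] about the fixed x, y, z axes, in that order (R = Rz(yaw) Ry(pitch) Rx(roll)).
In Python, from station import ctrl gives the robot as it stands.
- The arm moves only by the tool step_arm, never from a script. Its argument "plan" is a list that holds one entry, the list of rows, each a list of 6 numbers: the shift along the tool's x, y, z in units of 30 mm (1.0 is 30 mm), then the turn, a rotation vector about the tool's x, y, z in units of 6 degrees (1.0 is 6 degrees). In form: [[[dx, dy, dz, wx, wy, wz], ...]]. A call has 1 to 8 rows; each row is the pose to reach, as a shift and turn from the pose commanded when the call began, along the tool's axes at that moment; what a row does not reach only later rows make up. A row lasts 1/12 s, in which the tool goes at most 41.7 mm and 7.16 degrees, less where a joint would pass 70% of its speed; a pose out of reach is approached as far as the arm can. A call with a gripper value outside its range is refused whole. "grip" is the opening, from 0 (shut) to 1 (fully open), set as the call begins (left out, the last holds). The fingers move at their own pace and stop on an object; "squeeze" is the grip in N (left out, the last holds). Time passes only in rows, so rows that repeat a pose let the fingers close. It gives the time, the measured TCP pose, the force, the opening and the grip force at its end, in the units of the state.
- ctrl.get_obs(): the state, without advancing time (a new reading comes with each control period).
- ctrl.camera(name): name is "scene" or "top" or "wrist"; returns the picture (420x560x3 uint8, red, green, blue); there is no depth.
- ctrl.camera_model(name): a dict with "intrinsics" (3x3 intrinsics, pixels), "R" (3x3) and "t" (3): a world point X has camera coordinates R X + t; the wrist camera has in their place "tool_from_camera" (4x4, takes a point from camera to tool coordinates, whose origin is the TCP and whose axes are the flange's). Camera axes: x right, y down, z forward; pixel columns grow to the right and rows downward; lengths in m; the calibration is good to about 2 mm. A picture is of the moment at which its call begins: read the wrist's pose just before it. camera_model takes no time and is no camera call.
- ctrl.hand_in(): hands the job in; it is judged then, once.
Trained networks look in the newest picture that a camera, given by its name, has taken for a name from the list of things; names that differ only in an ending like _2 or _b are one class to them, and where a whole thing is asked for, a point or a joint stands for the part that bears it (a point fixed in the world has none). Each returns a list of dicts, best first, with "confidence" (0 to 1); they miss things now and then, are a little off and sometimes report something else, mostly with a low value. They report only what shows in the picture. A call takes as long as a camera call. They do not tell look-alikes from the thing itself.
- ctrl.masks_of(query, camera): "pixels" (420x560 bool, what is visible of it) and "at" ([column, row] in pixels, amid what is visible of it).
- ctrl.place_of(query, camera): "at" ([column, row] in pixels: a listed point, or the origin of a listed thing).
The state is a dict: "time_s": time; "qpos": joint angles; "joint_vel": joint speeds; "tau": joint torques, N m; "ee_pos": TCP position; "eef_rot": TCP orientation; "force": force on the tool from outside, world axes, zero at the start; "moment": the same for the moment, N m; "grip_width": finger opening in m; "grip_force": force on a finger pad.
Only numpy, scipy, OpenCV 4.12 (cv2) and the standard library are available. Lean on these libraries where they do the work, as an engineer would, in place of code of your own. Each camera call takes 0.05 s, during which the arm holds its last target. There are 200 camera calls.

## Task

Close up the airtight coffee bean box: first slide the blue shutter on its lid fully shut over the vent slots, then set the orange snap cap on the metal stud of the lid and press it straight down until it clicks over the catches. Keep pressing after the click so that the cap stays squeezed down on its rubber seal ring, and finish like that, with the fingers still pressing the cap down. Leave the coffee capsule, the salt shaker and the espresso cup where they stand.

Things in the scene. Friction and masses are not known exactly. Their poses are not given: they have to be found in the camera images.
- bean_box: White storage box, grey lid, 140 x 250 mm (its x and y axes), lid top 60 mm above the worktop; fixed in place. Origin: centre of its underside, z up. The stud stands on the lid 75 mm from the centre towards -y; the vent slots lie in the lid's +y half.
- vent_shutter (a joint): How far the blue vent shutter has been slid, in m: 0 = fully open, 0.060 = fully shut, against its stop. It slides along the box's +y axis (away from the stud, towards the black vent slots) on a track on the lid, stays where it is left, and needs about 2 N.
- shutter_tab (a point): Centre of the top face of the shutter's upright blue grip tab, 86 mm above the worktop; moves with the shutter. The tab is 12 mm thick along the sliding direction (box y), 26 mm wide across it (box x), and stands 22 mm above the flat shutter plate, whose top is 64 mm above the worktop.
- cap: Orange snap cap, loose, 40 g, upright on the worktop: ribbed round knob, 32 mm diameter, on a round brim, 52 mm diameter, 4 mm thick; 36 mm high in all. Origin: centre of its underside, z up. Hollow from below: a 4 mm thick lip with an 18 mm hole, then a 25 mm bore up to 31 mm from the underside. Grip the knob; fingertips can press on the brim.
- stud_seat (a point): On the axis of the fixed upright stud, at the top of the free seal ring, 70 mm above the worktop. Shaft 14 mm thick, tapered tip 23 mm above this point. Four spring catches bulge to 22 mm diameter 7 mm above it. The cap's underside meets them 10 to 11 mm above this point, needs up to 12 to 18 N to pass, then the force drops to nothing; once clicked the underside is at this point or just below.
- seal_ring (a joint): How far the black rubber seal ring (44 mm across, round the stud foot) is squeezed down, in m: 0 = free, 0.004 = fully squeezed. About 3 N per mm. It springs back when the cap is no longer pressed.
- capsule: Ochre coffee capsule with a dark top, 54 mm across, 33 mm high, loose on the worktop, a bystander. Origin: centre of its underside.
- salt_shaker: Clear salt shaker with a grey top, 44 mm across, 90 mm high, loose, a bystander. Origin: centre of its underside.
- espresso_cup: White espresso cup with handle, 61 x 85 x 53 mm, loose, a bystander. Origin: in its underside.
Mind the look-alikes: they are no part of the job. There is more than one size of the cap; the job needs the middle-sized.

How it is judged:
By the outcome, as a careful person would: the job done as asked, in the order asked, and still so for the second after the job is handed in, while the arm keeps its last pose, push and grip.
It also fails if it takes over 61 s, if anything falls off the work surface, if the arm or the gripper's body presses on something with over 40 N, if the wrist force passes 120 N, or if a joint passes its speed limit or range.

## Working session

There is one attempt and no reset: what is moved stays moved. The work goes in short steps, Python scripts to look and compute and a tool call to move; the robot and the scene stay as the last step left them, time stands still between calls to the robot, and variables do not carry over. Pictures are saved under pics/ and viewed, at most 10 in all, crops included, and the job is handed in when it is done.

Besides the shell and the picture viewer there is one more tool, called after ">>>" as name(argument=value, ...) on one line, values as JSON. step_arm: Moves the arm, as the interface text tells. Its arguments: {"type":"object","properties":{"plan":{"type":"array","items":{"type":"array","items":{"type":"array","items":{"type":"number"}}}},"grip":{"type":"number"},"squeeze":{"type":"number"}},"required":["plan"]}

```bash
mkdir -p pics; cat > h.py <<'E'
import numpy as np,cv2
from scipy.spatial.transform import Rotation as Ro
from station import ctrl
def cam(name):
    o=ctrl.get_obs(); m=ctrl.camera_model(name); K=np.array(m["intrinsics"])
    if name=="wrist":
        T=np.eye(4);T[:3,:3]=Ro.from_euler('xyz',o["eef_rot"]).as_matrix();T[:3,3]=o["ee_pos"]
        C=T@np.array(m["tool_from_camera"]); R=C[:3,:3].T; t=-R@C[:3,3]
    else: R=np.array(m["R"]);t=np.array(m["t"])
    return K,R,t
def ray(c,p):
    K,R,t=c; d=R.T@np.linalg.inv(K)@np.array([p[0],p[1],1.]); return -R.T@t,d/np.linalg.norm(d)
def onz(c,p,z):
    o,d=ray(c,p); return o+d*(z-o[2])/d[2]
def tri(rs):
    A=sum(np.eye(3)-np.outer(d,d) for o,d in rs); b=sum((np.eye(3)-np.outer(d,d))@o for o,d in rs)
    x=np.linalg.solve(A,b); return x,[np.linalg.norm(np.cross(x-o,d)) for o,d in rs]
def proj(c,X):
    K,R,t=c; p=K@(R@np.array(X)+t); return p[:2]/p[2]
def shot(name,f):
    c=cam(name); im=ctrl.camera(name); cv2.imwrite("pics/"+f,im[...,::-1]); return c,im
E
python3 - <<'E'
from h import *
np.set_printoptions(precision=4,suppress=True)
ims=[]
for n in ["scene","top"]:
    c,im=shot(n,n+"0.png"); ims.append(im)
    print(n,"centre",-c[1].T@c[2])
    for q in ["bean_box","shutter_tab","stud_seat","cap","capsule","salt_shaker","espresso_cup"]:
        for r in ctrl.place_of(q,n): print(q,np.round(r["at"],1),round(r["confidence"],2), onz(c,r["at"],{"shutter_tab":.086,"stud_seat":.07}.get(q,0))[:2])
print(ctrl.get_obs())
E
```

```text
scene centre [ 0.1116 -0.5792  0.8688]
bean_box [253.8 215. ] 0.82 [0.4648 0.1417]
shutter_tab [243.7 187.4] 0.77 [0.4593 0.1817]
stud_seat [259.7 221.1] 0.82 [0.4387 0.0551]
stud_seat [245.6 189.1] 0.3 [0.4676 0.1877]
cap [309.  317.2] 0.54 [ 0.4102 -0.225 ]
cap [272.8 291.3] 0.5 [ 0.3739 -0.1158]
capsule [336.7 352.9] 0.55 [ 0.4121 -0.3314]
salt_shaker [231.4 158.1] 0.51 [0.5331 0.42  ]
espresso_cup [196.  168.8] 0.87 [0.4048 0.4352]
top centre [0.2436 0.0378 1.3739]
bean_box [252.5 216.4] 0.56 [0.4703 0.1313]
stud_seat [269.6 221.8] 0.65 [0.4399 0.0694]
cap [323.7 213.3] 0.76 [ 0.4789 -0.1199]
cap [351.3 230.6] 0.53 [ 0.4166 -0.2146]
cap [323.7 243.8] 0.48 [ 0.3713 -0.1167]
capsule [385.7 229.4] 0.63 [ 0.4197 -0.3351]
salt_shaker [168.3 197.6] 0.47 [0.541  0.4311]
espresso_cup [166.9 233.1] 0.72 [0.414  0.4308]
{'time_s': 0.8, 'qpos': array([ 1.1474,  0.2999,  1.521 ,  0.    ,  1.3207, -0.0666]), 'joint_vel': array([-0.0003, -0.0007, -0.0006, -0.0003,  0.0007,  0.0015]), 'tau': array([ -0.0008, -53.1641, -35.2904,   0.0708,   0.0214,   0.    ]), 'ee_pos': array([0.1921, 0.5154, 0.2055]), 'eef_rot': array([-3.1416, -0.    ,  2.7848]), 'force': array([ 0.1455,  0.1756, -0.3373]), 'moment': array([ 0.0131,  0.0036, -0.0053]), 'grip_force': 0.0, 'grip_width': 0.09415892076119134}
```

View pics/scene0.png

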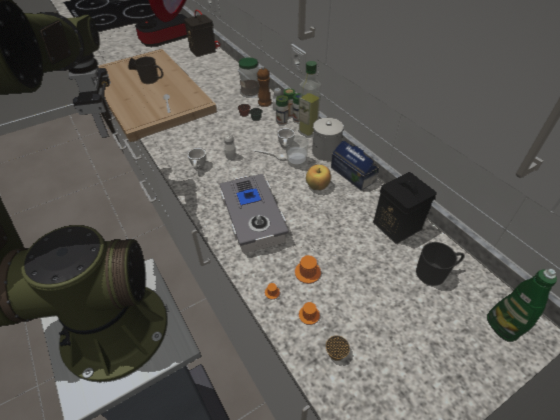

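View pics/top0.png

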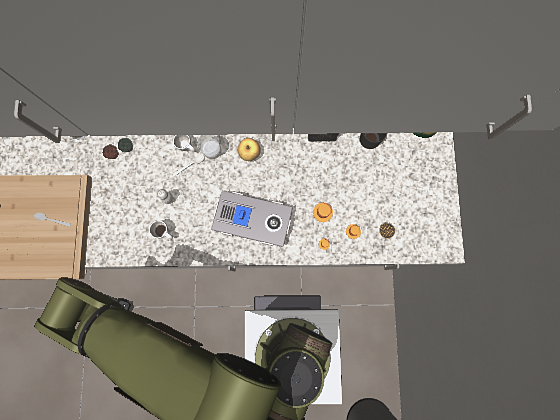

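The scene picture shows the box at about (253,212) with the blue shutter at (248,196) and the stud at (260,222). Orange cap candidates in the scene picture are big at (308,268), small at (272,291) and middle at (309,313). In the top picture they are at (323,212), (324,244) and (353,231). The middle one fits if its brim measures 52 mm, so I'll check that in an enlarged crop.

```bash
python3 - <<'E'
from h import *
np.set_printoptions(precision=4,suppress=True)
c,im=shot("top","top1.png"); cs,ims=shot("scene","scene1.png")
hsv=cv2.cvtColor(im,cv2.COLOR_RGB2HSV); 
m=((hsv[...,0]>5)&(hsv[...,0]<20)&(hsv[...,1]>150)&(hsv[...,2]>120)).astype(np.uint8)
m[:,:300]=0;m[:,375:]=0
n,_,st,ce=cv2.connectedComponentsWithStats(m)
px=np.linalg.norm(onz(c,(330,230),.004)-onz(c,(331,230),.004)); print("m/px",px)
for s,k in zip(st[1:],ce[1:]):
    if s[4]>15: print("orange",k,s,"equivdiam mm",1000*px*np.sqrt(4*s[4]/np.pi), onz(c,k,.01)[:2])
for cc,n in ((c,"top"),(cs,"scene")):
    for r in ctrl.masks_of("bean_box",n)[:1]:
        b=r["pixels"].astype(np.uint8); rect=cv2.minAreaRect(cv2.findNonZero(b)); print(n,rect)
        if n=="top":
            P=np.array([onz(c,p,.06)[:2] for p in cv2.boxPoints(rect)]); print(P,P.mean(0),[np.degrees(np.arctan2(*(P[(i+1)%4]-P[i])[::-1])) for i in range(4)],[np.linalg.norm(P[(i+1)%4]-P[i]) for i in range(4)])
s={n:ctrl.place_of("stud_seat",n)[0]["at"] for n in("top","scene")}
print("stud",tri([ray(c,s["top"]),ray(cs,s["scene"])]))
for q in("shutter_tab","vent_shutter"):
  for n in("top","scene"): print(q,n,[(r["at"],r["confidence"]) for r in ctrl.masks_of(q,n)],[(r["at"],r["confidence"]) for r in ctrl.place_of(q,n)])
a=cv2.resize(im[190:260,200:400],(800,280),interpolation=cv2.INTER_CUBIC); b=cv2.resize(ims[170:330,190:340],(300,320),interpolation=cv2.INTER_CUBIC)
v=np.zeros((600,800,3),np.uint8); v[:280]=a; v[280:,:300]=b
b=cv2.resize(ims[175:250,210:300],(384,320),interpolation=cv2.INTER_CUBIC); v[280:,320:704]=b
cv2.imwrite("pics/crop1.png",v[...,::-1])
E
```

```text
m/px 0.00348910321409122
orange [322.6828 211.7575] [313 203  20  19 268] equivdiam mm 64.4519814159789 [ 0.4828 -0.1153]
orange [352.8552 231.1379] [346 225  14  14 145] equivdiam mm 47.40813570540434 [ 0.4134 -0.2181]
orange [324.0909 243.5455] [319 239  11  11  77] equivdiam mm 34.54731013949308 [ 0.3712 -0.1169]
top ((251.7813262939453, 217.9466552734375), (78.12445068359375, 44.40558624267578), 13.706961631774902)
[[ 0.4148  0.2743]
 [ 0.5629  0.2417]
 [ 0.496  -0.0166]
 [ 0.3504  0.0208]] [0.456  0.1301] [np.float64(-12.426153813553062), np.float64(-104.53378038674492), np.float64(165.59670053622708), np.float64(75.76395653582192)] [np.float64(0.15169962371006226), np.float64(0.26681585089237225), np.float64(0.15023808494669721), np.float64(0.2615825070962152)]
scene ((253.95001220703125, 211.35000610351562), (76.52710723876953, 53.44248962402344), 71.56504821777344)
stud (array([0.44  , 0.0656, 0.0656]), [np.float64(0.002295819025290789), np.float64(0.0022958190252907002)])
shutter_tab top [([244.3, 215.1], 0.57)] [([244.3, 211.4], 0.86)]
shutter_tab scene [([246.8, 195.5], 0.73)] [([244.7, 191.3], 0.81), ([252.6, 215.9], 0.23)]Traceback (most recent call last):
  File "<stdin>", line 19, in <module>
ValueError: it knows: bean_box, cap, capsule, espresso_cup, salt_shaker, shutter_tab, stud_seat
```

```bash
python3 - <<'E'
from h import *
im=cv2.imread("pics/top1.png");ims=cv2.imread("pics/scene1.png")
v=np.zeros((600,800,3),np.uint8); v[:280]=cv2.resize(im[190:260,200:400],(800,280),interpolation=cv2.INTER_CUBIC)
v[280:,:300]=cv2.resize(ims[170:330,190:340],(300,320),interpolation=cv2.INTER_CUBIC)
v[280:,320:704]=cv2.resize(ims[175:250,210:300],(384,320),interpolation=cv2.INTER_CUBIC)
cv2.imwrite("pics/crop1.png",v)
m=ctrl.camera_model("wrist");print(m)
c=cam("top");cs=cam("scene");print(tri([ray(c,(244.3,211.4)),ray(cs,(244.7,191.3))]))
E
```

```text
{'intrinsics': array([[350.0344479 ,   0.        , 281.06854276],
       [  0.        , 350.0344479 , 210.77074871],
       [  0.        ,   0.        ,   1.        ]]), 'tool_from_camera': array([[-1.17221886e-03, -9.63052271e-01, -2.69311993e-01,
         7.85025077e-02],
       [ 9.99999313e-01, -1.12537854e-03, -3.28316951e-04,
        -2.69624859e-04],
       [ 1.31084479e-05, -2.69312193e-01,  9.63052928e-01,
        -1.78593294e-01],
       [ 0.00000000e+00,  0.00000000e+00,  0.00000000e+00,
         1.00000000e+00]])}
(array([0.46071929, 0.15479624, 0.09570999]), [np.float64(0.010997136940502155), np.float64(0.01099713694050226)])
```

View pics/crop1.png

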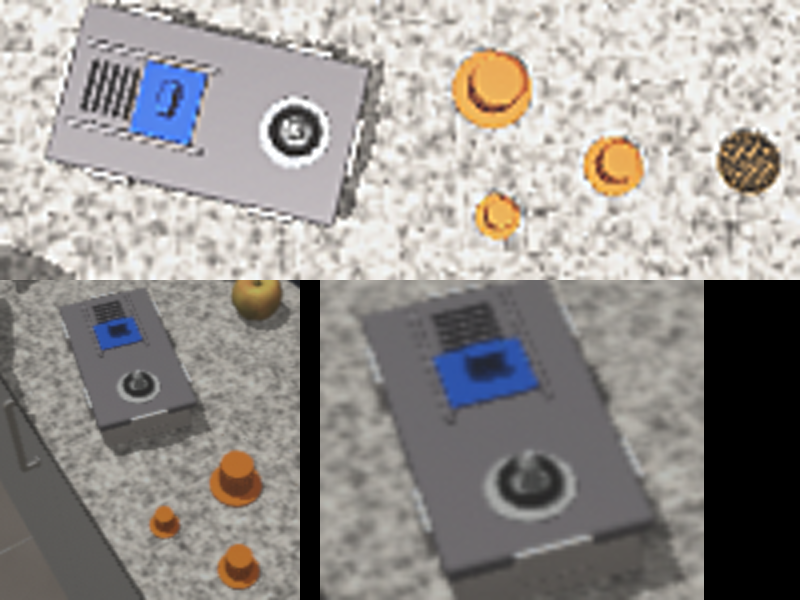

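>>> step_arm(plan=[[[-1.0,-0.7,-1.0,0,0,0],[-2.0,-1.4,-2.0,0,0,0],[-3.0,-2.2,-2.5,0,0,-0.3],[-4.0,-3.0,-3.0,0,0,-0.5],[-5.0,-3.7,-3.0,0,0,-0.7],[-6.0,-4.5,-3.0,0,0,-1.0],[-7.0,-5.2,-3.0,0,0,-1.0],[-8.0,-6.0,-3.0,0,0,-1.0]]])

```text
time_s: 2.02
ee_pos: [0.3548, 0.2611, 0.2958]
eef_rot: [3.141, 0.001, 2.89]
force: [1.3, 0.4, -0.2]
grip_width: 0.094
grip_force: 0.0
```

The crop shows the three caps in the top view: big at (490,85), middle at (613,165) and small at (497,215). The middle one is the target, at top pixel (353,231), because the big one measures about 64 mm across and the small one about 35 mm. The blue shutter lies just beside the black slots, still mostly open.

>>> step_arm(plan=[[[-0.8,-0.9,0,0,0,0],[-1.6,-1.8,0,0,0,0],[-2.4,-2.7,0,0,0,0],[-3.2,-3.7,0,0,0,0],[-3.2,-3.7,0,0,0,0],[-3.2,-3.7,0,0,0,0]]])

```text
time_s: 2.52
ee_pos: [0.4199, 0.13, 0.2954]
eef_rot: [3.142, -0.0, 2.886]
force: [-0.4, 0.2, -0.2]
grip_width: 0.0943
grip_force: 0.0
```

```bash
cat > look.py <<'E'
from h import *
import sys,json
np.set_printoptions(precision=4,suppress=True)
f=sys.argv[1]; c,im=shot("wrist",f+".png"); print(ctrl.get_obs()["ee_pos"])
D={"c":[x.tolist() for x in c]}
for q in sys.argv[2:]:
    D[q]=[]
    for r in ctrl.place_of(q,"wrist"):
        D[q].append(list(map(float,r["at"]))); print(q,np.round(r["at"],1),round(r["confidence"],2),onz(c,r["at"],{"shutter_tab":.086,"stud_seat":.07}.get(q,0))[:2])
json.dump(D,open(f+".json","w"))
E
python3 look.py w1 bean_box shutter_tab stud_seat cap
```

```text
[0.4195 0.1312 0.2955]
bean_box [290.4 199.3] 0.63 [0.4593 0.1328]
shutter_tab [322. 212.] 0.92 [0.4622 0.1673]
stud_seat [227. 210.] 0.8 [0.4357 0.0586]
stud_seat [287.8 199. ] 0.22 [0.4411 0.1324]
cap [ 41.4 234.8] 0.96 [ 0.4194 -0.2254]
cap [129.6 255.6] 0.62 [ 0.4816 -0.1149]
cap [ 96.5 185. ] 0.55 [ 0.3718 -0.1206]
```

View pics/w1.png

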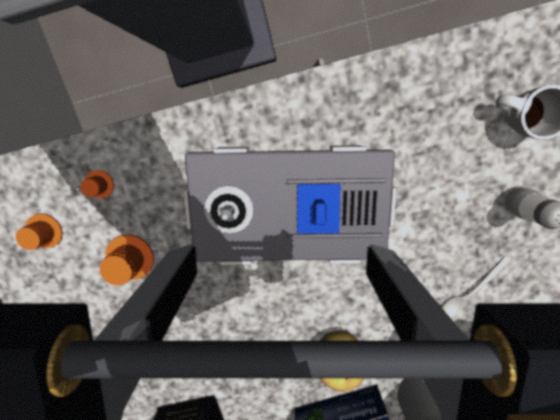

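The wrist picture shows the stud at (228,210), the blue tab at (319,211) with the black slots to its right at (360,208), and the caps at (38,232), (127,260) and (97,184). The box axes line up with the tool. I'll move above the tab and take a second view.

>>> step_arm(plan=[[[-0.3,0.4,1.0,0,0,0],[-0.6,0.8,2.0,0,0,0],[-0.8,1.2,3.0,0,0,0],[-1.0,1.5,3.8,0,0,0],[-1.0,1.5,3.8,0,0,0],[-1.0,1.5,3.8,0,0,0]]], grip=0.45)

```text
time_s: 3.27
ee_pos: [0.459, 0.1681, 0.1813]
eef_rot: [-3.141, -0.002, 2.891]
force: [0.2, 0.2, 0.5]
grip_width: 0.0575
grip_force: 0.0
```

```bash
python3 look.py w2 bean_box shutter_tab stud_seat
python3 - <<'E'
from h import *
import json
np.set_printoptions(precision=4,suppress=True)
A,B=[json.load(open(f+".json")) for f in("w1","w2")]
cs=[tuple(map(np.array,D["c"])) for D in(A,B)]
for q in("shutter_tab","stud_seat"):
    if A[q] and B[q]: print(q,tri([ray(cs[0],A[q][0]),ray(cs[1],B[q][0])]))
# tab top = brighter? blue plate edges via color
for c,f in zip(cs,("w1","w2")):
    im=cv2.imread(f"pics/{f}.png"); h=cv2.cvtColor(im,cv2.COLOR_BGR2HSV)
    m=((h[...,0]>100)&(h[...,0]<125)&(h[...,1]>180)&(h[...,2]>60)).astype(np.uint8)
    n,_,s,k=cv2.connectedComponentsWithStats(m); i=1+np.argmax(s[1:,4]); x,y,w,hh,_=s[i]
    print(f,s[i],[onz(c,p,.064)[:2] for p in((x,y),(x+w,y),(x,y+hh),(x+w,y+hh))])
print(ctrl.get_obs())
E
```

```text
[0.4595 0.1679 0.1826]
bean_box [245.9 198.3] 0.6 [0.4575 0.1296]
shutter_tab [280.2 219.9] 0.86 [0.4642 0.1656]
stud_seat [154.4 218.3] 0.74 [0.4405 0.0592]
shutter_tab (array([0.4594, 0.1667, 0.0986]), [np.float64(0.001049459127867361), np.float64(0.0010494591278672292)])
stud_seat (array([0.4397, 0.0565, 0.0625]), [np.float64(0.002246960077894843), np.float64(0.0022469600778948617)])
w1 [ 298  185   42   48 1957] [array([0.429 , 0.1482]), array([0.4417, 0.1966]), array([0.4877, 0.1336]), array([0.5009, 0.1839])]
w2 [ 251  178   58   68 3754] [array([0.4282, 0.149 ]), array([0.4406, 0.1971]), array([0.488 , 0.1322]), array([0.5011, 0.1829])]
{'time_s': 3.4667, 'qpos': array([ 0.2746,  0.184 ,  1.7184, -0.    ,  1.2365, -1.0443]), 'joint_vel': array([-0.0038,  0.0033,  0.0069, -0.0004, -0.005 ,  0.0004]), 'tau': array([  0.1921, -44.527 , -33.9424,   0.0258,   0.0903,  -0.0026]), 'ee_pos': array([0.46  , 0.1676, 0.1833]), 'eef_rot': array([3.1402, 0.0024, 2.8896]), 'force': array([-0.2648,  0.588 , -0.1219]), 'moment': array([-0.0058,  0.0061,  0.0156]), 'grip_force': 0.0, 'grip_width': 0.04332815126435744}
```

View pics/w2.png

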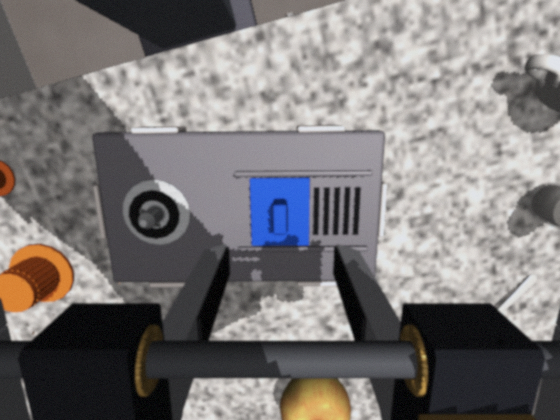

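The second view shows the tab at (280,217) with its plate spanning 251–309, and the stud at (152,212). I'll descend and grip the tab along the sliding direction.

>>> step_arm(plan=[[[-0.15,0,1.0,0,0,0],[-0.15,0,2.0,0,0,0],[-0.15,0,3.0,0,0,0],[-0.15,0,3.5,0,0,0],[-0.15,0,3.75,0,0,0],[-0.15,0,3.75,0,0,0],[-0.15,0,3.75,0,0,0]]])

```text
time_s: 4.05
ee_pos: [0.4647, 0.1665, 0.0703]
eef_rot: [3.141, 0.001, 2.889]
force: [-0.9, 0.1, 0.5]
grip_width: 0.0425
grip_force: 0.0
```

>>> step_arm(plan=[[[0,0,0,0,0,0],[0,0,0,0,0,0],[0,0,0,0,0,0],[0,0,0,0,0,0],[0,0,0,0,0,0],[0,0,0,0,0,0],[0,0,0,0,0,0]]], grip=0, squeeze=15)

```text
time_s: 4.63
ee_pos: [0.4642, 0.1664, 0.0693]
eef_rot: [3.141, 0.0, 2.89]
force: [-0.4, -1.1, 5.2]
grip_width: 0.0121
grip_force: 15.0
```

>>> step_arm(plan=[[[0,0.2,0,0,0,0],[0,0.4,0,0,0,0],[0,0.6,0,0,0,0],[0,0.8,0,0,0,0],[0,1.0,0,0,0,0],[0,1.2,0,0,0,0],[0,1.4,0,0,0,0],[0,1.5,0,0,0,0]]])

```text
time_s: 5.3
ee_pos: [0.4752, 0.2106, 0.0692]
eef_rot: [-3.142, -0.0, 2.89]
force: [-5.0, -0.7, 7.8]
grip_width: 0.012
grip_force: 15.0
```

>>> step_arm(plan=[[[0,0.1,0,0,0,0],[0,0.2,0,0,0,0],[0,0.25,0,0,0,0],[0,0.3,0,0,0,0],[0,0.35,0,0,0,0],[0,0.4,0,0,0,0],[0,0.4,0,0,0,0]]])

```text
time_s: 5.88
ee_pos: [0.4772, 0.2186, 0.0691]
eef_rot: [-3.135, -0.002, 2.89]
force: [-11.7, -28.5, 19.4]
grip_width: 0.0206
grip_force: 15.0
```

>>> step_arm(plan=[[[0,0,0,0,0,0],[0,0,0,0,0,0],[0,0,0,0,0,0],[0,0,0,0,0,0],[0,0,-1.0,0,0,0],[0,-0.5,-2.0,0,0,0],[0,-1.0,-3.0,0,0,0],[0,-1.0,-3.0,0,0,0]]], grip=0.45)

```text
time_s: 6.55
ee_pos: [0.4724, 0.192, 0.1642]
eef_rot: [3.138, 0.006, 2.889]
force: [0.8, -0.1, 1.3]
grip_width: 0.0424
grip_force: 0.0
```

```bash
python3 look.py w3 shutter_tab stud_seat
python3 - <<'E'
from h import *
import json
np.set_printoptions(precision=4,suppress=True)
D=json.load(open("w3.json"));c=tuple(map(np.array,D["c"]))
im=cv2.imread("pics/w3.png"); h=cv2.cvtColor(im,cv2.COLOR_BGR2HSV)
m=((h[...,0]>100)&(h[...,0]<125)&(h[...,1]>180)&(h[...,2]>60)).astype(np.uint8)
n,_,s,k=cv2.connectedComponentsWithStats(m); i=1+np.argmax(s[1:,4]); x,y,w,hh,_=s[i]
P=[onz(c,p,.064)[:2] for p in((x,y),(x+w,y),(x,y+hh),(x+w,y+hh))];print(s[i],P,np.mean(P,0))
E
```

```text
[0.4718 0.1924 0.1616]
shutter_tab [310.3 215.3] 0.62 [0.4755 0.2142]
stud_seat [110.  213.6] 0.78 [0.4382 0.0578]
stud_seat [216.3 191.7] 0.17 [0.4425 0.1464]
[ 277  172   62   72 4276] [array([0.4403, 0.1969]), array([0.4529, 0.2451]), array([0.5   , 0.1813]), array([0.5134, 0.2323])] [0.4766 0.2139]
```

View pics/w3.png

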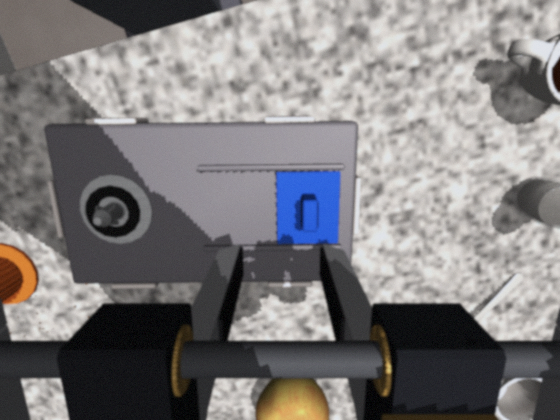

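The shutter plate now covers all the slots: its centre is at (308,208), it moved 50 mm, and it sits against the stop. Next is the middle cap, with measurements of the stud and cap on the way.

>>> step_arm(plan=[[[-0.1,-1.0,-0.8,0,0,0],[-0.2,-2.2,-1.2,0,0,0],[-0.3,-3.4,-1.2,0,0,0],[-0.4,-4.6,-1.2,0,0,0],[-0.5,-5.8,-1.2,0,0,0],[-0.6,-7.0,-1.2,0,0,0],[-0.6,-7.0,-1.2,0,0,0],[-0.6,-7.0,-1.2,0,0,0]]], grip=0.7)

```text
time_s: 7.37
ee_pos: [0.4355, -0.0161, 0.1939]
eef_rot: [-3.142, -0.002, 2.887]
force: [1.1, 1.0, 0.4]
grip_width: 0.066
grip_force: 0.0
```

```bash
python3 look.py w4 stud_seat cap
```

```text
[ 0.4357 -0.0151  0.194 ]
stud_seat [361.8 187. ] 0.82 [0.438  0.0563]
stud_seat [  8.  241.5] 0.23 [ 0.4059 -0.2684]
cap [ 98.2 215.6] 0.81 [ 0.4139 -0.2205]
cap [208.8 248.7] 0.78 [ 0.4824 -0.1139]
cap [175.  153.9] 0.7 [ 0.3711 -0.1156]
```

>>> step_arm(plan=[[[-0.1,-1.2,0,0,0,0],[-0.2,-2.4,0,0,0,0],[-0.3,-3.6,0,0,0,0],[-0.4,-4.8,0,0,0,0],[-0.5,-6.0,0,0,0,0],[-0.5,-6.7,0,0,0,0],[-0.5,-6.7,0,0,0,0],[-0.5,-6.7,0,0,0,0]]])

```text
time_s: 8.18
ee_pos: [0.4005, -0.2133, 0.1944]
eef_rot: [3.141, -0.001, 2.889]
force: [0.3, 0.8, -0.3]
grip_width: 0.0659
grip_force: 0.0
```

```bash
python3 look.py w5 cap
python3 - <<'E'
from h import *
import json
np.set_printoptions(precision=4,suppress=True)
for f in("w4","w5"):
    D=json.load(open(f+".json"));c=tuple(map(np.array,D["c"]))
    im=cv2.imread(f"pics/{f}.png"); h=cv2.cvtColor(im,cv2.COLOR_BGR2HSV)
    m=((h[...,0]>3)&(h[...,0]<20)&(h[...,1]>170)&(h[...,2]>50)).astype(np.uint8)
    n,_,s,k=cv2.connectedComponentsWithStats(m)
    for a,b in zip(s[1:],k[1:]):
        if a[4]>300: print(f,a,b,onz(c,b,.015)[:2])
print(ctrl.get_obs()["ee_pos"])
E
```

```text
[ 0.4006 -0.2127  0.1945]
cap [361.8 139.4] 0.95 [ 0.3713 -0.1187]
cap [384.6 234.5] 0.72 [ 0.4814 -0.1139]
cap [279.5 202.2] 0.6 [ 0.4153 -0.2192]
w4 [ 156  137   36   35 1023] [173.6354 154.0538] [ 0.3704 -0.1122]
w4 [  69  195   54   44 1804] [ 95.6419 217.3559] [ 0.4128 -0.2149]
w4 [ 178  222   60   54 1737] [207.6736 243.4301] [ 0.4713 -0.1085]
w5 [348 126  34  31 682] [363.9839 142.4076] [ 0.3729 -0.1202]
w5 [ 257  179   45   45 1532] [279.3538 201.1155] [ 0.4105 -0.218 ]
w5 [ 355  209   63   62 2874] [387.9951 238.4468] [ 0.4805 -0.1144]
[ 0.4007 -0.2124  0.1947]
```

View pics/w5.png

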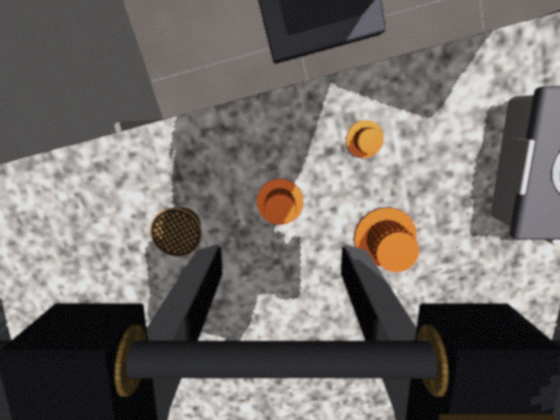

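The target middle cap is at (280,202), centred between the fingers. The small cap at (364,139), the big one at (387,240) and the capsule at (176,231) are clear of them. Descending.

>>> step_arm(plan=[[[-0.25,-0.05,1.0,0,0,0],[-0.5,-0.1,2.0,0,0,0],[-0.5,-0.1,3.0,0,0,0],[-0.5,-0.1,4.0,0,0,0],[-0.5,-0.1,5.0,0,0,0],[-0.5,-0.1,5.8,0,0,0],[-0.5,-0.1,6.25,0,0,0],[-0.5,-0.1,6.25,0,0,0]]])

```text
time_s: 8.95
ee_pos: [0.4132, -0.2181, 0.0049]
eef_rot: [3.14, -0.004, 2.892]
force: [0.2, 0.7, -0.1]
grip_width: 0.066
grip_force: 0.0
```

>>> step_arm(plan=[[[0,0,0,0,0,0],[0,0,0,0,0,0],[0,0,0,0,0,0],[0,0,0,0,0,0],[0,0,0,0,0,0],[0,0,0,0,0,0],[0,0,0,0,0,0],[0,0,0,0,0,0]]], grip=0, squeeze=40)

```text
time_s: 9.62
ee_pos: [0.4143, -0.2204, 0.008]
eef_rot: [-3.142, 0.001, 2.889]
force: [-1.2, 1.9, 7.4]
grip_width: 0.0319
grip_force: 40.0
```

>>> step_arm(plan=[[[0,0,-0.8,0,0,0],[0,0,-2.0,0,0,0],[0,0,-3.2,0,0,0],[0,0,-4.4,0,0,0],[0.2,0.5,-5.4,0,0,0],[0.4,1.5,-6.2,0,0,0],[0.6,2.5,-6.2,0,0,0],[0.8,3.5,-6.2,0,0,0]]])

```text
time_s: 10.28
ee_pos: [0.4171, -0.1118, 0.195]
eef_rot: [-3.141, 0.003, 2.888]
force: [0.5, -0.5, -1.0]
grip_width: 0.032
grip_force: 40.0
```

>>> step_arm(plan=[[[0.2,1.0,0,0,0,0],[0.4,2.0,0,0,0,0],[0.6,3.0,0,0,0,0],[0.8,3.5,0,0,0,0],[0.8,3.5,0,0,0,0],[0.8,3.5,0,0,0,0]]])

```text
time_s: 10.78
ee_pos: [0.4198, -0.0048, 0.1935]
eef_rot: [-3.141, 0.0, 2.891]
force: [0.6, -0.4, -1.3]
grip_width: 0.0317
grip_force: 40.0
```

```bash
python3 look.py w6 stud_seat cap
python3 - <<'E'
from h import *
import json
np.set_printoptions(precision=4,suppress=True)
# ring white/black fits in several views
for f in("w2","w3","w4","w6"):
    D=json.load(open(f+".json"));c=tuple(map(np.array,D["c"]))
    im=cv2.imread(f"pics/{f}.png"); p0=proj(c,(.438,.058,.062)); sc=np.linalg.norm(proj(c,(.438,.158,.062))-p0)/.1
    # rectified lid view at z=.062, 0.25 mm/px
    n=320; u=(np.arange(n)-n/2)*.00025
    X=np.stack([.438+0*u[None]+u[:,None]*0,],0) if 0 else None
    gx,gy=np.meshgrid(.438+u,.058+u); P=np.stack([gx,gy,np.full_like(gx,.062)],-1).reshape(-1,3)
    q=(c[0]@(c[1]@P.T+c[2][:,None])); q=(q[:2]/q[2]).T.reshape(n,n,2).astype(np.float32)
    r=cv2.remap(im,q[...,0],q[...,1],cv2.INTER_CUBIC); cv2.imwrite(f"pics/rect_{f}.png",r)
    g=cv2.medianBlur(cv2.cvtColor(r,cv2.COLOR_BGR2GRAY),5)
    for lo,hi in((70,100),(100,140)):
        h=cv2.HoughCircles(g,cv2.HOUGH_GRADIENT_ALT,1,30,param1=100,param2=.5,minRadius=lo,maxRadius=hi)
        if h is not None:
            for a in h[0][:3]: print(f,"circle at",.438+(a[0]-n/2)*.00025,.058+(a[1]-n/2)*.00025,"r mm",a[2]*.25)
v=np.hstack([cv2.imread(f"pics/rect_{f}.png") for f in("w2","w4")])
w6=cv2.imread("pics/w6.png"); o=np.zeros((560,800,3),np.uint8); o[:240,:480]=cv2.resize(v,(480,240)); o[:240,490:730]=cv2.resize(cv2.imread("pics/rect_w6.png"),(240,240)); o[245:,:420]=cv2.resize(w6,(420,315)); o[245:525,430:790]=cv2.resize(w6[150:290,190:370],(360,280))
cv2.imwrite("pics/comb.png",o); print(ctrl.get_obs()["ee_pos"])
E
```

```text
[ 0.4199 -0.0054  0.1935]
stud_seat [354.4 205.2] 0.92 [0.4368 0.058 ]
stud_seat [  3.8 250. ] 0.68 [ 0.3982 -0.2645]
cap [203.1 263.9] 0.84 [ 0.4838 -0.1144]
cap [170.6 171.4] 0.83 [ 0.3727 -0.1152]
cap [281.4 256.8] 0.58 [ 0.4977 -0.0248]
w2 circle at 0.44075 0.055249996 r mm 23.437841
w2 circle at 0.43875 0.059499998 r mm 29.617785
w3 circle at 0.43899998 0.053499997 r mm 20.876213
w3 circle at 0.4395 0.06 r mm 28.810364
w4 circle at 0.43975 0.0565 r mm 20.532892
w4 circle at 0.43649998 0.055999998 r mm 28.38642
w6 circle at 0.44099998 0.057749998 r mm 21.19346
w6 circle at 0.43575 0.059249997 r mm 28.922071
[ 0.42   -0.0059  0.1935]
```

View pics/comb.png

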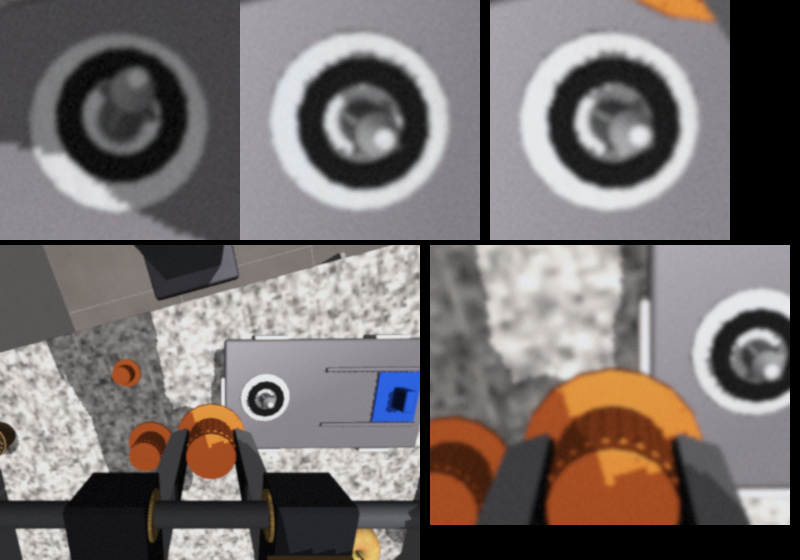

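The rectified stud views show the ring concentric at about (0.438, 0.058). The wrist view shows the cap held level, with its near brim edge at about (282,212) and the stud at (354,200). Next I'll work out the cap's offset in the hand.

```bash
python3 - <<'E'
from h import *
import json
np.set_printoptions(precision=4,suppress=True)
D=json.load(open("w6.json"));c=tuple(map(np.array,D["c"]))
o=ctrl.get_obs(); print(o["ee_pos"],o["eef_rot"]); tcp=np.array([.4199,-.0056,.1935]); R=Ro.from_euler('xyz',[np.pi,0,2.8895]).as_matrix()
for z in(.1905,.1865):
    e=R.T@(onz(c,(282,212.5),z)-tcp); print("near brim edge tool mm",e*1000)
print("place cap tool mm",R.T@(onz(c,(281.4,256.8),.1865)-tcp)*1000)
im=cv2.imread("pics/w6.png");h=cv2.cvtColor(im,cv2.COLOR_BGR2HSV)
m=((h[...,0]>3)&(h[...,0]<22)&(h[...,1]>140)&(h[...,2]>60)).astype(np.uint8)
pts=[]
for col in range(255,310,3):
    r=np.where(m[195:290,col])[0]
    if len(r): pts.append((R.T@(onz(c,(col,195+r[0]-.5),.1905)-tcp))[:2])
pts=np.array(pts); print(pts[::4]*1000)
from scipy.optimize import least_squares
s=least_squares(lambda p:np.hypot(*(pts-p).T)-.026,[0,0],loss="soft_l1",f_scale=.001); print("brim centre tool mm",s.x*1000,"rms",np.sqrt(np.mean(s.fun**2))*1000)
rs=[]
for f in("w1","w2","w3","w4","w6"):
    E=json.load(open(f+".json"));cc=tuple(map(np.array,E["c"]));rs.append(ray(cc,E["stud_seat"][0]))
print("stud tri",tri(rs), "mean z.07",np.mean([a+b*(.07-a[2])/b[2] for a,b in rs],0))
E
```

```text
[ 0.42   -0.0059  0.1935] [-3.1415  0.0001  2.8884]
near brim edge tool mm [27.0313  0.9078  3.    ]
near brim edge tool mm [25.8905  0.9188  7.    ]
place cap tool mm [-0.4453  0.6091  7.    ]
[[ 23.0731 -13.7368]
 [ 25.9026  -7.1967]
 [ 27.591   -0.7102]
 [ 27.0342   5.7636]
 [ 24.2217  12.287 ]]
brim centre tool mm [1.2392 0.5773] rms 0.25606690129721354
stud tri (array([0.4384, 0.0576, 0.0675]), [np.float64(0.00212005324908082), np.float64(0.0025969841469482384), np.float64(0.0010594031840966828), np.float64(0.0008638747166749097), np.float64(0.0011366191829845548)]) mean z.07 [0.4379 0.058  0.07  ]
```

>>> step_arm(plan=[[[-0.05,1.0,0,0,0,0],[-0.07,2.0,0,0,0,0],[-0.07,2.2,0.5,0,0,0],[-0.07,2.2,1.2,0,0,0],[-0.07,2.2,2.0,0,0,0],[-0.07,2.2,2.6,0,0,0],[-0.07,2.2,2.6,0,0,0]]])

```text
time_s: 11.52
ee_pos: [0.4369, 0.0574, 0.1125]
eef_rot: [-3.14, -0.005, 2.888]
force: [0.2, -0.1, -1.5]
grip_width: 0.0317
grip_force: 40.0
```

>>> step_arm(plan=[[[0,0,0.1,0,0,0],[0,0,0.2,0,0,0],[0,0,0.3,0,0,0],[0,0,0.4,0,0,0],[0,0,0.5,0,0,0],[0,0,0.6,0,0,0],[0,0,0.7,0,0,0],[0,0,0.7,0,0,0]]])

```text
time_s: 12.18
ee_pos: [0.4382, 0.0584, 0.0939]
eef_rot: [-3.141, -0.001, 2.89]
force: [-0.8, -0.5, -0.6]
grip_width: 0.0319
grip_force: 40.0
```

No lateral force, and the underside is already below the stud tip. Continuing slowly.

>>> step_arm(plan=[[[0,0,0.05,0,0,0],[0,0,0.1,0,0,0],[0,0,0.15,0,0,0],[0,0,0.2,0,0,0],[0,0,0.25,0,0,0],[0,0,0.25,0,0,0]]])

```text
time_s: 12.68
ee_pos: [0.4384, 0.0584, 0.0868]
eef_rot: [3.142, -0.0, 2.889]
force: [0.4, 0.4, 0.8]
grip_width: 0.0318
grip_force: 40.0
```

>>> step_arm(plan=[[[0,0,0.05,0,0,0],[0,0,0.1,0,0,0],[0,0,0.15,0,0,0],[0,0,0.2,0,0,0],[0,0,0.2,0,0,0]]])

```text
time_s: 13.1
ee_pos: [0.438, 0.0584, 0.0803]
eef_rot: [-3.141, -0.001, 2.89]
force: [2.2, 0.9, -10.0]
grip_width: 0.032
grip_force: 40.0
```

>>> step_arm(plan=[[[0,0,0.05,0,0,0],[0,0,0.1,0,0,0],[0,0,0.15,0,0,0],[0,0,0.15,0,0,0]]])

```text
time_s: 13.43
ee_pos: [0.4383, 0.0583, 0.0764]
eef_rot: [-3.141, -0.0, 2.889]
force: [-2.5, -0.2, 4.1]
grip_width: 0.0317
grip_force: 40.0
```

>>> step_arm(plan=[[[0,0,0.05,0,0,0],[0,0,0.1,0,0,0],[0,0,0.1,0,0,0]]])

```text
time_s: 13.68
ee_pos: [0.4385, 0.0583, 0.074]
eef_rot: [-3.142, 0.0, 2.89]
force: [-4.6, -1.1, 10.2]
grip_width: 0.0317
grip_force: 40.0
```

>>> step_arm(plan=[[[0,0,0.05,0,0,0],[0,0,0.1,0,0,0],[0,0,0.1,0,0,0],[0,0,0.1,0,0,0]]])

```text
time_s: 14.02
ee_pos: [0.4393, 0.0582, 0.0732]
eef_rot: [3.141, 0.003, 2.89]
force: [-15.0, -3.3, 42.5]
grip_width: 0.0322
grip_force: 40.0
```

>>> step_arm(plan=[[[0,0,-0.03,0,0,0],[0,0,-0.03,0,0,0],[0,0,-0.03,0,0,0],[0,0,-0.03,0,0,0],[0,0,-0.03,0,0,0],[0,0,-0.03,0,0,0]]])

```text
time_s: 14.52
ee_pos: [0.4392, 0.0582, 0.0733]
eef_rot: [3.141, 0.002, 2.89]
force: [-11.0, -2.3, 30.1]
grip_width: 0.0314
grip_force: 40.0
```

```bash
python3 - <<'E'
from h import *
a=shot("wrist","w7.png")[1]; b=shot("scene","s7.png")[1]
o=np.zeros((420,800,3),np.uint8); o[:300,:400]=cv2.resize(a,(400,300)); o[:320,410:794]=cv2.resize(b[160:260,190:310],(384,320),interpolation=cv2.INTER_CUBIC); cv2.imwrite("pics/fin.png",o[...,::-1])
s=ctrl.get_obs(); print(s["ee_pos"],s["force"],s["time_s"])
E
```

```text
[0.43915983 0.05822309 0.07329637] [-10.97515441  -2.39001533  29.84829582] 14.6167
```

View pics/fin.png

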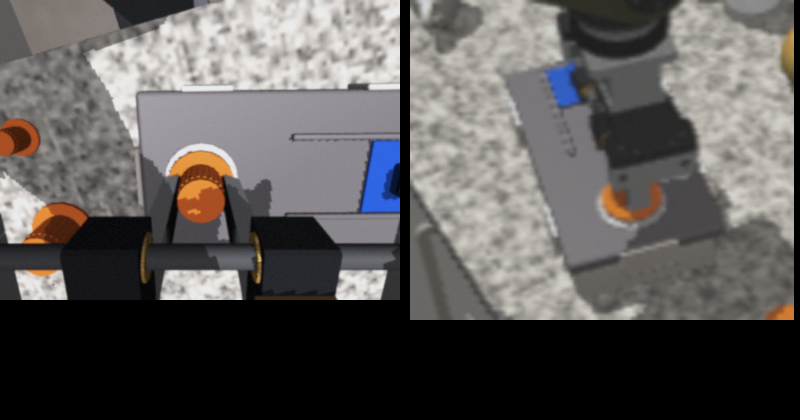

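The final picture shows the cap seated over the ring at (200,165), the blue shutter still at the far end, and a steady press of about 30 N. Handing in.

```bash
python3 -c "
from station import ctrl
print(ctrl.hand_in())"
```

```text
the job is handed in; nothing more can be done
None
```

I slid the shutter shut against its stop, pressed the middle-sized cap down past the catches, and handed in at about 14.6 s with the gripper still pressing it onto its seal ring at about 30 N; the hand-in gave no verdict.

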